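# Set and start a free-standing bench timer

## Robot

A 7-joint arm with a two-finger parallel gripper is mounted at the origin on a cart in front of the work surface, level with it; the furniture and walls round the work are solid. World frame = base frame: x ahead of the robot, y to its left, z up, the work surface at z = 0. Lengths are in m, angles in rad, forces in N, time in s.
With the tool pointing down it reaches from about 0.4 to 0.875 m from the base axis. Payload 4.4 kg.
Tool frame: the origin (TCP) lies midway between the tips of the shut fingers; the grasp point (between the pads) lies 19 mm behind it; z points along the fingers, y is the line along which they close (so a half turn about z gives the same grasp; the last joint's range is limited). The gripper opens to 85 mm and grips with 20 to 120 N. Pads are 22 mm wide; open, the fingers measure 114 mm over their backs; the gripper's body (76 mm by 85 mm) begins 54 mm behind the grasp point. The pads swing forward as they close: fully open they stand 13 mm farther back than shut.
Start: joints at [-1.405, 0.628, 0.038, 1.517, -0.027, 0.996, -0.02], TCP at [0.149, 0.633, 0.231] pointing down, gripper open.
Joint ranges: [-3.06, 3.06], [-0.37, 2.12], [-1.25, 1.32], [0.18, 2.47], [-1.1, 4.24], [0.23, 1.98], [-2.94, 2.94]. Speed limits (rad/s): [2.57, 2.57, 3.14, 3.14, 3.14, 3.14, 3.14].

## Interface

Orientations are given as [roll, pitch, yaw] about the fixed x, y, z axes, in that order (R = Rz(yaw) Ry(pitch) Rx(roll)).
In Python, from cell import manip gives the robot as it stands.
- The arm moves only by the tool move_arm, never from a script. Its argument "series" is a list of rows, each an object of numbers: "rx", "ry", "rz": the turn, a rotation vector about the world's x, y, z in degrees; "dx", "dy", "dz": the shift along the world's x, y, z in mm; "grip": the closure, from 0 (fully open) to 1 (shut). A call has 1 to 20 rows; each row shifts and turns the commanded pose from where the row before left it; what a row does not reach is not made up. A row lasts 1/8 s, in which the tool goes at most 62.5 mm and 10.7 degrees, less where a joint would pass 70% of its speed; a pose out of reach is approached as far as the arm can. A call with a gripper value outside its range is refused whole. The fingers move at their own pace and stop on an object; "grip_force" is the grip in N (left out, the last holds). Time passes only in rows, so rows that do not move let the fingers close. It gives the time, the measured TCP pose, the force, the opening and the grip force at its end, in the units of the state.
- manip.read_state(): the state, without advancing time (a new reading comes with each control period).
- manip.camera(name): name is "scene" or "top"; returns the picture (420x560x3 uint8, red, green, blue); there is no depth.
- manip.camera_params(name): a dict with "vertical_fov" (degrees; the focal length in pixels is half the picture's height over the tangent of half this angle, whatever the lens; pixels are square), "cx", "cy" (the principal point, pixels), "D" ([k1, k2, p1, p2, k3] as OpenCV has them; the pictures are not rectified), "world_to_cam" (4x4, takes a point from world to camera coordinates). Camera axes: x right, y down, z forward; pixel columns grow to the right and rows downward; lengths in m; the calibration is good to about 2 mm. A picture is of the moment at which its call begins. camera_params takes no time and is no camera call.
- manip.finish_job(): hands the job in; it is judged then, once.
Trained networks look in the newest picture that a camera, given by its name, has taken for a name from the list of things; names that differ only in an ending like _2 or _b are one class to them, and where a whole thing is asked for, a point or a joint stands for the part that bears it (a point fixed in the world has none). Each returns a list of dicts, best first, with "confidence" (0 to 1); they miss things now and then, are a little off and sometimes report something else, mostly with a low value. They report only what shows in the picture. A call takes as long as a camera call. They do not tell look-alikes from the thing itself.
- manip.search_frame(camera, name): "bbox" ([centre column, centre row, width, height] as shares, 0 to 1, of the picture: columns of its width, rows of its height, round what is visible of it).
- manip.trace(camera, name): "pixels" (420x560 bool, what is visible of it) and "bbox" ([centre column, centre row, width, height] as shares, 0 to 1, of the picture: columns of its width, rows of its height, round what is visible of it).
- manip.place_of(camera, name): "centre" ([row, column] as shares, 0 to 1, of the picture: columns of its width, rows of its height: a listed point, or the origin of a listed thing).
The state is a dict: "time": time; "q": joint angles; "qvel": joint speeds; "tau": joint torques, N m; "tcp_pos": TCP position; "tool_rot": TCP orientation; "wrist_force": force on the tool from outside, world axes, zero at the start; "wrist_torque": the same for the moment, N m; "width": finger opening in m; "grasp_force": force on a finger pad.
Only numpy, scipy, OpenCV 4.12 (cv2) and the standard library are available. Lean on these libraries where they do the work, as an engineer would, in place of code of your own. Each camera call takes 0.05 s, during which the arm holds its last target. There are 200 camera calls.

## Task

Set the bench timer on the desk and start it: turn its stiff dial clockwise until the white pointer line is level with the small metal rider beside the dial, then push the round start key fully down and let go. The timer is light and stands loose on smooth feet, so bear down on the dial firmly, but not hard, while you turn, or the whole timer will spin; leave the timer, its rider and the things around it where they stand.

Things in the scene. Friction and masses are not known exactly. Their poses are not given: they have to be found in the camera images.
- timer: Bench timer: a loose low grey box with a white top, 150 (x) x 96 (y) x 46 mm high. Origin at the centre of its underside; x points from the key end to the dial end, z up. It weighs 0.25 to 0.5 kg and stands on four slick feet at x = +-50, y = +-30 mm. The feet must not bear more than 28 N on the desk in all, its own weight (2.5 to 5 N) included. Bear down on the dial with 17 to 21 N while turning
- dial_grip (a point): Point on the dial's axis, at (22, 0, 65) mm in the timer's frame. Dial: grey skirt disc, radius 36 mm, and on it across the axis a bar 12 thick, 48 long, 26 mm high, turning with it. How high the dial sits on its shaft differs each time and is not measured: skirt top 50.5 to 66.5 mm above the desk. Fingertips can press the skirt while pinching the bar. Turning takes 0.24 N m
- pointer (a point): Outer end of the dial's white pointer line, 36 mm from the axis (height always given as 52 mm above the desk); turns with the dial. The bar grip lies along the line from the axis to this point. At the lowest setting it points to the key end (timer's -x); it starts 0.1 to 0.5 rad from there and turns clockwise seen from above (at a quarter turn it points to the timer's +y), 2.8 rad in all
- index (a point): Point at the skirt's edge that the small metal rider points at, 36 mm from the dial's axis (given 52 mm above the desk); the pointer's end must come to it. The rider is an aluminium tab 9 x 6 x 4 mm high on the top face, 42 mm from the axis, 0.6 to 1.5 rad clockwise of the pointer at the start; it must not be moved
- key_top (a point): Centre of the top of the start key when it is up, 55 mm above the desk, at (-50, 0, 55) mm in the timer's frame. The key is a round grey push key 22 mm across that stands 9 mm above the top face
- key (a joint): Travel of the start key, m: 0 up, 0.004 fully down. A spring brings it back; it begins to give at 1.5 N and is fully down at 3.5 N
- front_left (a point): Corner of the timer's housing, at (-75, 48, 22) mm in its frame
- back_right (a point): Opposite corner of the timer's housing, at (75, -48, 22) mm in its frame
- desk: The white desk; its top is at z = 0
- solder_reel: Bystander: solder reel lying on its flange, 62 mm across, 33 mm high, beyond the timer; origin at the centre of its underside
- relay_carton: Bystander: small carton, 45 x 75 x 22 mm, beside the timer; origin at the centre of its underside
- screw_tin: Bystander: open round aluminium tin, 51 mm across, 19 mm high, beside the timer; origin at the centre of its underside
Things that resemble listed ones, but are neither listed nor needed, are in the scene too. There is more than one size of the timer; the job needs the larger.

How it is judged:
On the way, in this order (a step that is already met when the one before it is completed fails the run):
1. the dial's pointer has been turned to the rider (within 4 mm) (horizontal distance between pointer and index below 0.004 m), for 0.2 s.
2. then the start key is pushed fully down (value of joint key above 0.0034 m), for 0.05 s.
At the end, for the whole second after the job is handed in: The pointer end is within 4 mm of the rider's mark, the start key has been pushed and is up again, and the timer stands level and still with no corner, nor the rider, more than 12 mm from where it was (horizontal distance between pointer and index below 0.004 m and value of joint key below 0.001 m and distance of each of front_left, back_right, index from where it was at the start of the episode below 0.012 m and angle between timer's own z axis and vertical below 0.05 rad and linear speed of timer below 0.01 m/s); the robot touches nothing.
It fails at once if the timer spins or slides: a corner or the rider's mark moves more than 12 mm from its start (distance of any of front_left, back_right, index from where it was at the start of the episode above 0.012 m).
It fails at once if the timer is pressed too hard: its feet bear more than 28 N on the desk (contact force between timer and desk above 28 N).
It fails at once if a bystander (solder reel, carton, tin) is moved more than 15 mm (distance of any of solder_reel, relay_carton, screw_tin from where it was at the start of the episode above 0.015 m).
It also fails if it takes over 72 s, if anything falls off the work surface, if the arm or the gripper's body presses on something with over 40 N, if the wrist force passes 120 N, or if a joint passes its speed limit or range.

## Working session

There is one attempt and no reset: what is moved stays moved. The work goes in short steps, Python scripts to look and compute and a tool call to move; the robot and the scene stay as the last step left them, time stands still between calls to the robot, and variables do not carry over. Pictures are saved under pics/ and viewed, at most 10 in all, crops included, and the job is handed in when it is done.

Besides the shell and the picture viewer there is one more tool, called after ">>>" as name(argument=value, ...), one argument or row to a line, values as JSON. move_arm: Moves the arm, as the interface text tells. Its arguments: {"type":"object","properties":{"series":{"type":"array"},"grip_force":{"type":"number"}},"required":["series"]}

```bash
mkdir -p pics; cat > h.py <<'E'
import numpy as np, cv2
from cell import manip
def K(n):
    p=manip.camera_params(n); f=210/np.tan(np.radians(p["vertical_fov"])/2)
    return np.array([[f,0,p["cx"]],[0,f,p["cy"]],[0,0,1]]),np.array(p["D"],float),np.array(p["world_to_cam"])
def ray(n,px):
    k,D,T=K(n); u=cv2.undistortPoints(np.array([[px]],float),k,D)[0,0]
    R=T[:3,:3]; return -R.T@T[:3,3], R.T@np.array([u[0],u[1],1])
def at(n,px,z):
    c,d=ray(n,px); return c+d*(z-c[2])/d[2]
def proj(n,P):
    k,D,T=K(n); return cv2.projectPoints(np.array(P,float).reshape(-1,1,3),cv2.Rodrigues(T[:3,:3])[0],T[:3,3],k,D)[0][:,0]
def tri(a,b):
    A=[];B=[]
    for n,p in (a,b):
        c,d=ray(n,p); d=d/np.linalg.norm(d); M=np.eye(3)-np.outer(d,d); A.append(M);B.append(M@c)
    return np.linalg.lstsq(np.vstack(A),np.hstack(B),rcond=None)[0]
def px(c): return np.array([c[1]*560,c[0]*420])
E
python3 - <<'E'
from h import *
np.set_printoptions(precision=3,suppress=True)
ims=[]
for n in ("scene","top"):
    im=manip.camera(n); cv2.imwrite(f"pics/{n}0.png",im[:,:,::-1])
    c,d=ray(n,(280,210)); print(n,c,d)
    for k in ("timer","dial_grip","pointer","index","key_top","front_left","back_right","solder_reel","relay_carton","screw_tin"):
        z={"dial_grip":.065,"pointer":.052,"index":.052,"key_top":.055,"front_left":.022,"back_right":.022}.get(k,0)
        for r in manip.place_of(n,k): p=px(r["centre"]); print(n,k,p,round(r["confidence"],2),at(n,p,z))
s=manip.read_state(); print(s)
E
```

```text
scene [0.681 1.167 0.415] [-0.074 -0.884 -0.463]
scene timer [278.488 114.198] 0.71 [ 0.581 -0.156  0.   ]
scene timer [292.712 143.598] 0.55 [0.564 0.059 0.   ]
scene dial_grip [273.672  89.292] 0.71 [ 0.595 -0.158  0.065]
scene dial_grip [285.208 120.498] 0.71 [0.585 0.095 0.065]
scene dial_grip [290.08   94.206] 0.19 [ 0.557 -0.112  0.065]
scene pointer [285.376  97.818] 0.83 [ 0.567 -0.126  0.052]
scene pointer [297.192 127.092] 0.83 [0.56  0.099 0.052]
scene index [250.992 100.506] 0.68 [ 0.653 -0.101  0.052]
scene key_top [301.616  94.584] 0.87 [ 0.525 -0.146  0.055]
scene key_top [306.992 131.712] 0.73 [0.544 0.137 0.055]
scene front_left [318.192 109.494] 0.74 [ 0.483 -0.127  0.022]
scene front_left [312.088 147.882] 0.56 [0.532 0.143 0.022]
scene back_right [277.984 127.302] 0.91 [0.594 0.013 0.022]
scene back_right [250.992 100.8  ] 0.58 [ 0.651 -0.203  0.022]
scene solder_reel [230.216 126.588] 0.55 [ 0.703 -0.058  0.   ]
scene relay_carton [274.792  89.712] 0.64 [ 0.576 -0.399  0.   ]
scene relay_carton [251.888 101.22 ] 0.53 [ 0.647 -0.275  0.   ]
top [ 0.39  -0.159  1.0
[... 1022 characters left out ...]
el [255.808 168.42 ] 0.71 [ 0.697 -0.073  0.   ]
top relay_carton [322.784 188.706] 0.97 [ 0.64  -0.258  0.   ]
top screw_tin [324.184 223.818] 0.51 [ 0.542 -0.26   0.   ]
top screw_tin [264.32  242.088] 0.48 [ 0.492 -0.099  0.   ]
{'time': 1.1, 'q': array([-1.405,  0.628,  0.039,  1.517, -0.027,  0.996, -0.02 ]), 'qvel': array([ 0.001,  0.003, -0.001, -0.   ,  0.   , -0.001,  0.   ]), 'tau': array([ -0.002, -56.327,   1.226, -19.378,   0.011,   0.002,  -0.   ]), 'tcp_pos': array([0.149, 0.633, 0.231]), 'tool_rot': array([ 3.142, -0.   ,  2.91 ]), 'wrist_force': array([-0.103,  0.035,  0.253]), 'wrist_torque': array([ 0.022,  0.046, -0.008]), 'grasp_force': 0.0, 'width': 0.08517763513610864}
```

```bash
python3 - <<'E'
import cv2,numpy as np
a=cv2.imread("pics/top0.png")[140:270,160:355]; b=cv2.imread("pics/scene0.png")[60:170,200:350]
cv2.imwrite("pics/c1.png",cv2.resize(a,(780,520),interpolation=cv2.INTER_CUBIC))
cv2.imwrite("pics/c2.png",cv2.resize(b,(780,572),interpolation=cv2.INTER_CUBIC))
E
```

```text
(no output)
```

View pics/c1.png

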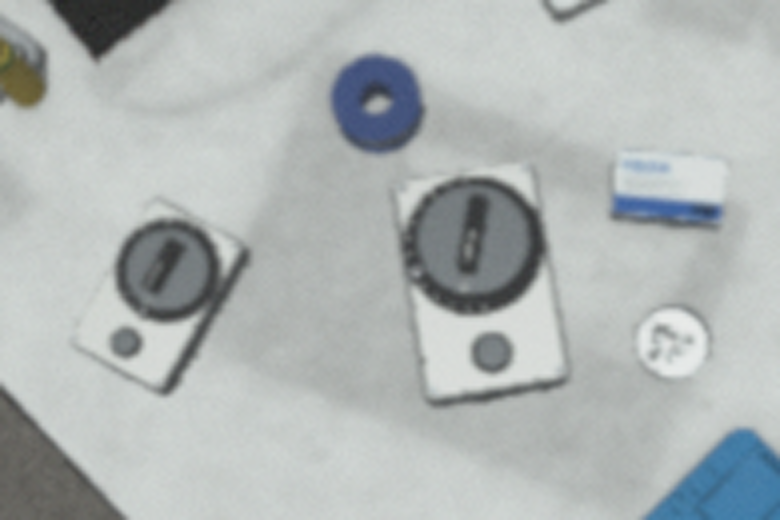

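View pics/c2.png

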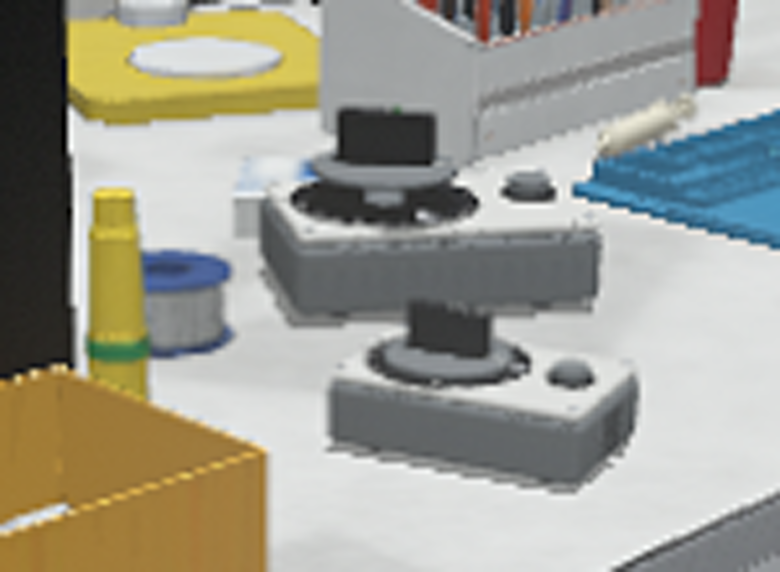

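Larger timer: full-frame top (279,212), scene (273,105). Look-alike: the small timer at top (200,212). Dial sits high, its skirt about 15 mm above the face, and the rider seems to be the light blob at top (264,208). Averaging frames for a closer look.

```bash
python3 - <<'E'
from h import *
for n,(x,y,w,h,s) in {"top":(255,177,52,66,9),"scene":(245,76,76,50,10)}.items():
    im=np.mean([manip.camera(n).astype(float) for _ in range(12)],0); np.save(f"{n}.npy",im)
    M=np.array([[s,0,-x*s],[0,s,-y*s]],float)
    cv2.imwrite(f"pics/av_{n}.png",cv2.warpAffine(im[:,:,::-1].clip(0,255).astype(np.uint8),M,(w*s,h*s),flags=cv2.INTER_CUBIC))
E
```

```text
(no output)
```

View pics/av_top.png

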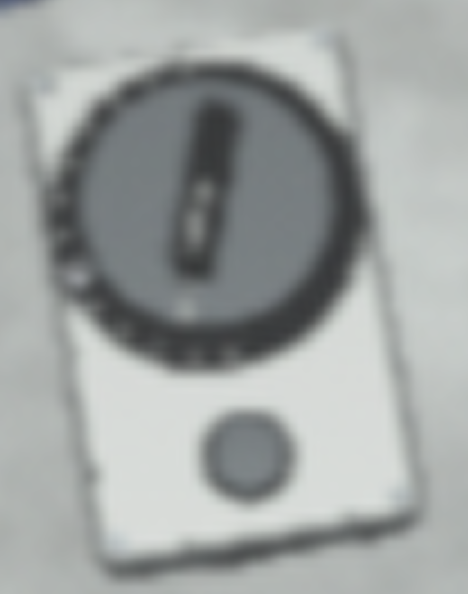

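View pics/av_scene.png

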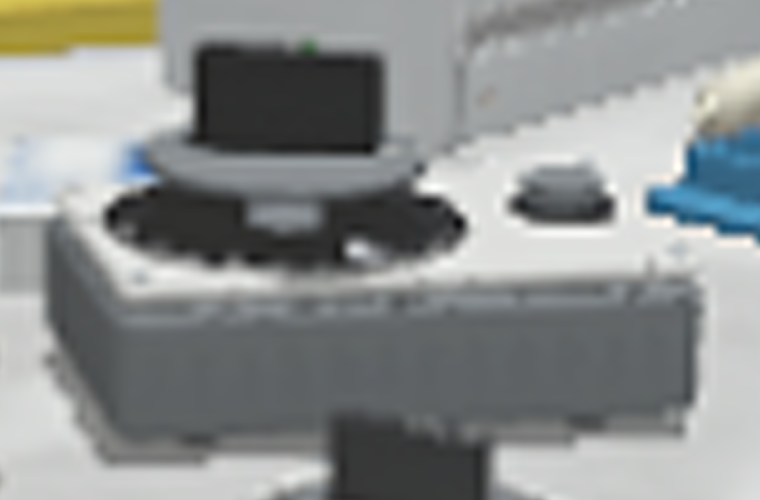

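```bash
cat > fit.py <<'E'
from h import *
from scipy.optimize import least_squares
F={"top":lambda p:np.array([255,177])+np.array(p)/9,"scene":lambda p:np.array([245,76])+np.array(p)/10}
def R(a): c,s=np.cos(a),np.sin(a); return np.array([[c,-s],[s,c]])
def W(v,P): P=np.atleast_2d(np.array(P,float))/1000; return np.c_[P[:,:2]@R(v[2]).T+v[:2],P[:,2]]
corn=[[75,48,46],[75,-48,46],[-75,-48,46],[-75,48,46]]
def model(v): # v: x,y,yaw,h(mm), pointer angle a cw from -x, rider angle b
    h,a,b=v[3:6]; e=lambda t,r,z:[22-r*np.cos(t),r*np.sin(t),z]
    k=[-50,0,55]; d=[22,0,h]
    return {"top":corn+[k,d,e(a,34,h),e(a,24,h+26),e(a,-24,h+26),e(b,42,50)],
            "scene":[corn[0],corn[3],k,d,e(b,42,49)]}
obs={"top":[(28,80),(345,38),(412,510),(107,563),(248,455),(205,198),(187,308),(192,272),(215,102),(75,275)],
     "scene":[(125,300),(700,278),(563,175),(285,160),(362,248)]}
def res(v,full=False):
    m=model(v); out=[]
    for i,n in enumerate(("top","scene")):
        out.append(proj(n,W(v,m[n]))+v[6+2*i:8+2*i]-np.array([F[n](p) for p in obs[n]]))
    if full: return out
    return np.r_[np.concatenate(out).ravel(),v[6:10]*.7]
if __name__=="__main__":
    np.set_printoptions(precision=3,suppress=True)
    s=least_squares(res,[.57,-.14,.15,62,.3,1.2,0,0,0,0],x_scale=[.01,.01,.1,5,.1,.1,1,1,1,1])
    print(s.x); [print(o) for o in res(s.x,True)]
    np.save("v.npy",s.x); v=s.x
    print("dial",W(v,[22,0,v[3]]),"key",W(v,[-50,0,55]),"origin",v[:2], "diff deg",np.degrees(v[5]-v[4]))
    print("bar dir deg",np.degrees(np.pi+v[2]-v[4]))
E
python3 fit.py
```

```text
[ 0.574 -0.141  0.161 64.412  0.314  1.303 -0.108  0.413 -0.086  0.068]
[[-1.056 -1.401]
 [-0.233 -2.365]
 [ 1.736  1.073]
 [-1.301  1.071]
 [-0.049  0.116]
 [ 0.282  0.657]
 [ 0.174  1.348]
 [-0.028 -0.422]
 [ 0.457 -0.129]
 [ 0.072 -0.15 ]]
[[-1.3   -0.769]
 [ 1.065 -1.065]
 [-0.018  0.844]
 [ 0.023 -0.28 ]
 [ 0.271  1.237]]
dial [[ 0.596 -0.137  0.064]] key [[ 0.525 -0.149  0.055]] origin [ 0.574 -0.141] diff deg 56.64818225030384
bar dir deg 171.23522491974575
```

```bash
python3 - <<'E'
import fit; from fit import *
np.set_printoptions(precision=4,suppress=True)
r0=fit.res
# pointer mark radius freed via v[10]; corners inset freed via v[11]
def model(v):
    h,a,b=v[3:6]; e=lambda t,r,z:[22-r*np.cos(t),r*np.sin(t),z]
    c=[[np.sign(x)*(75-v[11]),np.sign(y)*(48-v[11]),z] for x,y,z in corn]
    return {"top":c+[[-50,0,55],[22,0,h],e(a,v[10],h),e(a,24,h+26),e(a,-24,h+26),e(b,42,50)],"scene":[c[0],c[3],[-50,0,55],[22,0,h],e(b,42,49)]}
fit.model=model
s=least_squares(res,[.57,-.14,.15,62,.3,1.2,0,0,0,0,32,2],x_scale=[.01,.01,.1,5,.1,.1,1,1,1,1,5,2],loss="soft_l1",f_scale=.5)
v=s.x; print(v); [print(o) for o in res(v,True)]
np.save("v.npy",v)
print("dial",W(v,[22,0,v[3]]),"key",W(v,[-50,0,55]),"diff",np.degrees(v[5]-v[4]),"bar",np.degrees(np.pi+v[2]-v[4]))
P=lambda p,z:at("top",F["top"](p),z)
c=P((205,198),.064);print("axis",c,"tipdir",np.degrees(np.arctan2(*(P((187,308),.064)-c)[1::-1])),"bar",np.degrees(np.arctan2(*(P((192,272),.09)-P((215,102),.09))[1::-1])),"rider",np.degrees(np.arctan2(*(P((75,275),.05)-c)[1::-1])),np.linalg.norm((P((75,275),.05)-c)[:2]))
print("reel/carton",at("top",(255.8,168.4),.03))
E
```

```text
[ 0.5737 -0.1399  0.1654 64.3415  0.311   1.3168  0.1043  0.3297 -0.2559
  0.1437 30.0787  3.1619]
[[ 0.0936 -0.1826]
 [-1.4584 -0.9245]
 [ 0.3158  0.1368]
 [-0.252  -0.1079]
 [-0.0809  0.274 ]
 [ 0.1307  0.8361]
 [ 0.3513  0.0449]
 [-0.1207 -0.2238]
 [ 0.2276  0.0457]
 [-0.1406 -0.1206]]
[[-0.0418 -0.9903]
 [-0.3554 -1.2419]
 [ 0.0834  0.9876]
 [ 0.1444 -0.0782]
 [ 0.2566  1.4389]]
dial [[ 0.5954 -0.1363  0.0643]] key [[ 0.5243 -0.1481  0.055 ]] diff 57.62962886974263 bar 171.65758845068086
axis [ 0.5968 -0.1362  0.064 ] tipdir 171.22317349783188 bar 172.79095775909232 rider 117.61802535409713 0.042466811243711405
reel/carton [ 0.6882 -0.0757  0.03  ]
```

View pics/scene0.png

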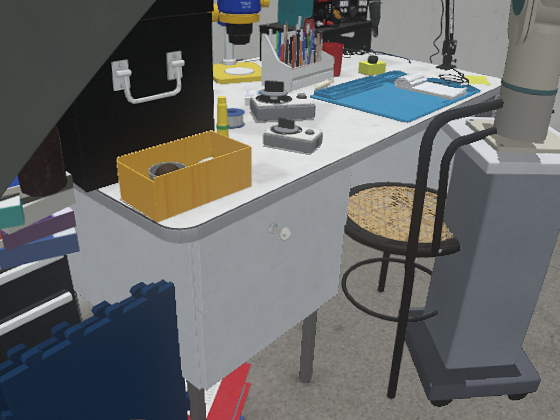

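View pics/top0.png

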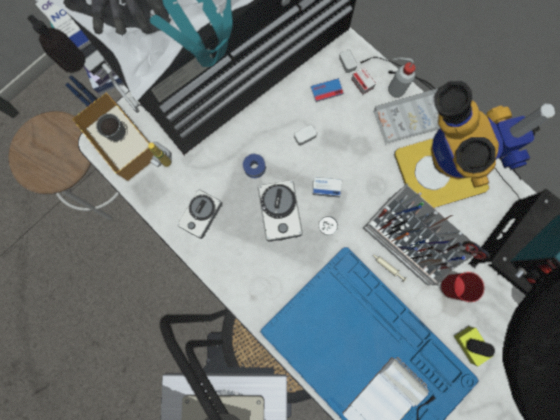

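```bash
python3 - <<'E'
from h import *
np.set_printoptions(precision=3,suppress=True)
print("tb base",at("scene",(215,133),0),at("scene",(95,192),0))
for z in(.2,.3,.4): print(z,"tb top",at("top",(180,150),z), "topcorner2",at("top",(355,20),z))
print("box",at("scene",(158,215),0),at("scene",(250,182),0),"rim",at("top",(125,178),.07),"marker",at("scene",(222,133),0),at("top",(160,152),.08))
print("pen holder",at("top",(375,210),.1))
E
```

```text
tb base [ 0.738 -0.012  0.   ] [0.943 0.299 0.   ]
0.2 tb top [0.68  0.082 0.2  ] topcorner2 [ 1.009 -0.323  0.2  ]
0.3 tb top [0.645 0.053 0.3  ] topcorner2 [ 0.934 -0.303  0.3  ]
0.4 tb top [0.61  0.023 0.4  ] topcorner2 [ 0.859 -0.283  0.4  ]
box [0.817 0.389 0.   ] [0.662 0.262 0.   ] rim [0.651 0.26  0.07 ] marker [ 0.722 -0.012  0.   ] [0.717 0.169 0.08 ]
pen holder [ 0.562 -0.376  0.1  ]
```

>>> move_arm(
  series=[
    {"dx":30,"dy":-48,"dz":3,"rz":0.5,"grip":0.5},
    {"dx":30,"dy":-48,"dz":3,"rz":0.5,"grip":0.5},
    {"dx":30,"dy":-48,"dz":3,"rz":0.5,"grip":0.5},
    {"dx":30,"dy":-48,"dz":3,"rz":0.5,"grip":0.5},
    {"dx":30,"dy":-48,"dz":3,"rz":0.5,"grip":0.5},
    {"dx":30,"dy":-48,"dz":3,"rz":0.5,"grip":0.5},
    {"dx":30,"dy":-48,"dz":3,"rz":0.5,"grip":0.5},
    {"dx":30,"dy":-48,"dz":3,"rz":0.5,"grip":0.5},
    {"dx":30,"dy":-48,"dz":3,"rz":0.5,"grip":0.5},
    {"dx":30,"dy":-48,"dz":3,"rz":0.5,"grip":0.5},
    {"grip":0.5},
  ],
  grip_force=20,
)

```text
schema error: expected keys rx, ry, rz, dx, dy, dz, grip
```

>>> move_arm(
  series=[
    {"rx":0,"ry":0,"rz":0.5,"dx":30,"dy":-48,"dz":3,"grip":0.5},
    {"rx":0,"ry":0,"rz":0.5,"dx":30,"dy":-48,"dz":3,"grip":0.5},
    {"rx":0,"ry":0,"rz":0.5,"dx":30,"dy":-48,"dz":3,"grip":0.5},
    {"rx":0,"ry":0,"rz":0.5,"dx":30,"dy":-48,"dz":3,"grip":0.5},
    {"rx":0,"ry":0,"rz":0.5,"dx":30,"dy":-48,"dz":3,"grip":0.5},
    {"rx":0,"ry":0,"rz":0.5,"dx":30,"dy":-48,"dz":3,"grip":0.5},
    {"rx":0,"ry":0,"rz":0.5,"dx":30,"dy":-48,"dz":3,"grip":0.5},
    {"rx":0,"ry":0,"rz":0.5,"dx":30,"dy":-48,"dz":3,"grip":0.5},
    {"rx":0,"ry":0,"rz":0.5,"dx":30,"dy":-48,"dz":3,"grip":0.5},
    {"rx":0,"ry":0,"rz":0.5,"dx":30,"dy":-48,"dz":3,"grip":0.5},
    {"rx":0,"ry":0,"rz":0,"dx":0,"dy":0,"dz":0,"grip":0.5},
  ],
  grip_force=20,
)

```text
time: 3.68
tcp_pos: [0.4519, 0.1478, 0.2618]
tool_rot: [-3.14, 0.003, 2.988]
wrist_force: [-0.7, 0.0, -0.3]
width: 0.0427
grasp_force: 0.0
```

>>> move_arm(
  series=[
    {"rx":0,"ry":0,"rz":0,"dx":12,"dy":-50,"dz":0,"grip":0.5},
    {"rx":0,"ry":0,"rz":0,"dx":12,"dy":-50,"dz":0,"grip":0.5},
    {"rx":0,"ry":0,"rz":0,"dx":13,"dy":-50,"dz":0,"grip":0.5},
    {"rx":0,"ry":0,"rz":0,"dx":13,"dy":-50,"dz":0,"grip":0.5},
    {"rx":0,"ry":0,"rz":0.5,"dx":32,"dy":-28,"dz":-20,"grip":0.5},
    {"rx":0,"ry":0,"rz":0.5,"dx":31,"dy":-28,"dz":-40,"grip":0.5},
    {"rx":0,"ry":0,"rz":0,"dx":31,"dy":-28,"dz":-40,"grip":0.5},
    {"rx":0,"ry":0,"rz":0,"dx":0,"dy":0,"dz":-30,"grip":0.5},
    {"rx":0,"ry":0,"rz":0,"dx":0,"dy":0,"dz":0,"grip":0.5},
    {"rx":0,"ry":0,"rz":0,"dx":0,"dy":0,"dz":0,"grip":0.5},
  ],
)

```text
time: 4.92
tcp_pos: [0.594, -0.1303, 0.1324]
tool_rot: [3.141, 0.001, 3.016]
wrist_force: [-0.5, 0.2, -0.2]
width: 0.043
grasp_force: 0.0
```

```bash
python3 - <<'E'
from h import *
im=np.mean([manip.camera("scene").astype(float) for _ in range(2)],0)
s=manip.read_state();print(s["tcp_pos"],s["tool_rot"],s["wrist_force"],s["q"])
print(proj("scene",s["tcp_pos"]),proj("scene",[.596,-.1365,.0903]))
M=np.array([[8,0,-235*8],[0,8,-50*8]],float)
cv2.imwrite("pics/ap.png",cv2.warpAffine(im[:,:,::-1].astype(np.uint8),M,(640,560),flags=cv2.INTER_CUBIC))
E
```

```text
[ 0.59436316 -0.13071472  0.13317216] [3.14139153e+00 2.94832760e-03 3.01552677e+00] [-0.20434063  0.20390138 -0.76774045] [ 0.09642254  0.6887012   0.11963559  1.73467755 -0.11559652  0.72211282
  1.72038906]
[[275.05748626  64.79004599]] [[273.86391572  81.5076764 ]]
```

View pics/ap.png

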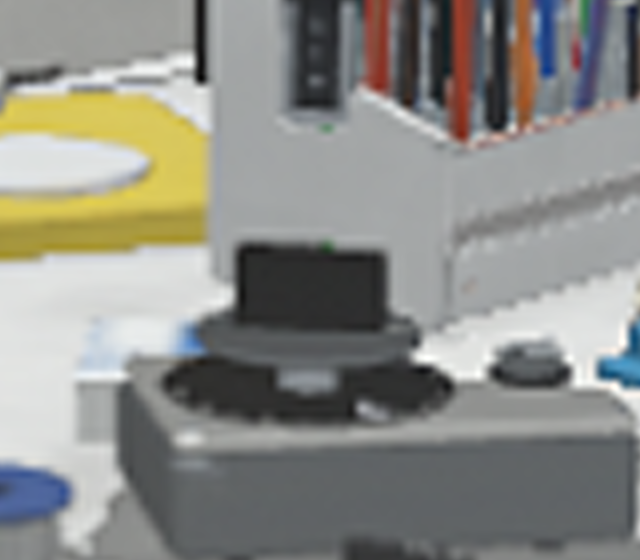

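>>> move_arm(
  series=[
    {"rx":0,"ry":0,"rz":0,"dx":2,"dy":-5,"dz":0,"grip":0.5},
    {"rx":0,"ry":0,"rz":0,"dx":0,"dy":0,"dz":-20,"grip":0.5},
    {"rx":0,"ry":0,"rz":0,"dx":0,"dy":0,"dz":-20,"grip":0.55},
    {"rx":0,"ry":0,"rz":0,"dx":0,"dy":0,"dz":-12,"grip":0.6},
    {"rx":0,"ry":0,"rz":0,"dx":0,"dy":0,"dz":-6,"grip":0.65},
    {"rx":0,"ry":0,"rz":0,"dx":0,"dy":0,"dz":0,"grip":0.7},
    {"rx":0,"ry":0,"rz":0,"dx":0,"dy":0,"dz":0,"grip":0.7},
  ],
  grip_force=20,
)

```text
time: 5.9
tcp_pos: [0.5958, -0.1365, 0.074]
tool_rot: [-3.141, 0.001, 3.014]
wrist_force: [0.1, 0.1, 0.3]
width: 0.0254
grasp_force: 0.0
```

>>> move_arm(
  series=[
    {"rx":0,"ry":0,"rz":0,"dx":0,"dy":0,"dz":0,"grip":0.75},
    {"rx":0,"ry":0,"rz":0,"dx":0,"dy":0,"dz":0,"grip":0.8},
    {"rx":0,"ry":0,"rz":0,"dx":0,"dy":0,"dz":0,"grip":0.84},
    {"rx":0,"ry":0,"rz":0,"dx":0,"dy":0,"dz":0,"grip":0.88},
    {"rx":0,"ry":0,"rz":0,"dx":0,"dy":0,"dz":0,"grip":0.95},
    {"rx":0,"ry":0,"rz":0,"dx":0,"dy":0,"dz":0,"grip":1},
  ],
  grip_force=20,
)

```text
time: 6.65
tcp_pos: [0.5955, -0.1365, 0.0736]
tool_rot: [-3.141, 0.0, 3.015]
wrist_force: [-0.7, -0.1, 3.2]
width: 0.0116
grasp_force: 20.4
```

>>> move_arm(
  series=[
    {"rx":0,"ry":0,"rz":0,"dx":0,"dy":0,"dz":-1,"grip":1},
    {"rx":0,"ry":0,"rz":0,"dx":0,"dy":0,"dz":0,"grip":1},
  ],
)

```text
time: 6.9
tcp_pos: [0.5956, -0.1365, 0.0735]
tool_rot: [-3.142, 0.001, 3.015]
wrist_force: [-1.9, 0.3, 10.6]
width: 0.0111
grasp_force: 21.4
```

>>> move_arm(
  series=[
    {"rx":0,"ry":0,"rz":0,"dx":0,"dy":0,"dz":0,"grip":1},
    {"rx":0,"ry":0,"rz":0,"dx":0,"dy":0,"dz":0,"grip":1},
    {"rx":0,"ry":0,"rz":0,"dx":0,"dy":0,"dz":0,"grip":1},
  ],
  grip_force=60,
)

```text
time: 7.28
tcp_pos: [0.5956, -0.1366, 0.0736]
tool_rot: [-3.142, 0.001, 3.014]
wrist_force: [-1.8, 0.3, 12.0]
width: 0.0104
grasp_force: 62.4
```

>>> move_arm(
  series=[
    {"rx":0,"ry":0,"rz":0,"dx":0.2,"dy":0,"dz":-0.5,"grip":1},
    {"rx":0,"ry":0,"rz":0,"dx":0,"dy":0,"dz":-0.4,"grip":1},
    {"rx":0,"ry":0,"rz":0,"dx":0,"dy":0,"dz":0,"grip":1},
    {"rx":0,"ry":0,"rz":0,"dx":0,"dy":0,"dz":0,"grip":1},
  ],
)

```text
time: 7.78
tcp_pos: [0.5956, -0.1366, 0.0736]
tool_rot: [3.142, 0.001, 3.014]
wrist_force: [-4.5, 0.5, 17.3]
width: 0.0101
grasp_force: 63.4
```

>>> move_arm(
  series=[
    {"rx":0,"ry":0,"rz":0,"dx":-0.5,"dy":0,"dz":-0.2,"grip":1},
    {"rx":0,"ry":0,"rz":0,"dx":0,"dy":0,"dz":0,"grip":1},
    {"rx":0,"ry":0,"rz":-1,"dx":0,"dy":0,"dz":0,"grip":1},
    {"rx":0,"ry":0,"rz":-1,"dx":0,"dy":0,"dz":0,"grip":1},
    {"rx":0,"ry":0,"rz":-1,"dx":0,"dy":0,"dz":0,"grip":1},
  ],
)

```text
time: 8.4
tcp_pos: [0.5956, -0.1365, 0.0736]
tool_rot: [3.141, 0.002, 2.962]
wrist_force: [-4.1, 0.5, 17.5]
width: 0.0107
grasp_force: 63.4
```

```bash
python3 - <<'E'
from h import *
s=manip.read_state();print(s)
E
```

```text
{'time': 8.4, 'q': array([ 0.10730499,  0.77746837,  0.11753749,  1.75932759, -0.14400808,
        0.61139514,  1.70081954]), 'qvel': array([-0.02469043,  0.00234733,  0.03719659,  0.00125177, -0.04821753,
        0.0006448 , -0.09674066]), 'tau': array([  0.14211426, -47.08867192,   1.90947935, -11.7091164 ,
        -0.28741705,  -1.33358259,  -0.14035757]), 'tcp_pos': array([ 0.59561937, -0.13653534,  0.07356928]), 'tool_rot': array([3.14149643e+00, 1.73997562e-03, 2.96230705e+00]), 'wrist_force': array([-4.14807546,  0.51622537, 17.54614098]), 'wrist_torque': array([0.14810888, 0.87412456, 0.25753353]), 'grasp_force': 63.39856266975403, 'width': 0.010684670094837801}
```

>>> move_arm(
  series=[
    {"rx":0,"ry":0,"rz":-1,"dx":-0.5,"dy":0,"dz":-0.2,"grip":1},
    {"rx":0,"ry":0,"rz":-1,"dx":-0.5,"dy":0,"dz":0,"grip":1},
    {"rx":0,"ry":0,"rz":-1,"dx":0,"dy":0,"dz":0,"grip":1},
  ],
)

```text
time: 8.78
tcp_pos: [0.5956, -0.1365, 0.0736]
tool_rot: [3.141, 0.004, 2.91]
wrist_force: [-2.5, -0.8, 17.6]
width: 0.0108
grasp_force: 63.4
```

```bash
python3 - <<'E'
from h import *
s=manip.read_state();print(s["tcp_pos"],s["wrist_force"],s["wrist_torque"])
im=np.mean([manip.camera("scene").astype(float) for _ in range(6)],0);a=np.load("scene.npy")
# housing shift: template match of key + housing right part
g=lambda i:i.mean(2).astype(np.float32)
for (x,y,w,h) in ((292,88,20,18),(290,90,34,32),(248,92,22,35)):
    A=cv2.resize(g(a)[y:y+h,x:x+w],None,fx=8,fy=8,interpolation=3);B=cv2.resize(g(im)[y-4:y+h+4,x-4:x+w+4],None,fx=8,fy=8,interpolation=3)
    r=cv2.matchTemplate(B,A,cv2.TM_CCOEFF_NORMED);_,m,_,l=cv2.minMaxLoc(r);print(m,(np.array(l)-32)/8)
E
```

```text
[ 0.59556261 -0.13650173  0.07356685] [-2.46590475 -0.82017897 17.62415486] [0.11872499 0.54475945 0.21640924]
0.7293578386306763 [0. 0.]
0.8502443432807922 [0. 0.]
0.8860090374946594 [0. 0.]
```

>>> move_arm(
  series=[
    {"rx":0,"ry":0,"rz":-1.5,"dx":-0.5,"dy":0,"dz":-0.2,"grip":1},
    {"rx":0,"ry":0,"rz":-1.5,"dx":-0.5,"dy":0,"dz":0,"grip":1},
    {"rx":0,"ry":0,"rz":-1.5,"dx":0,"dy":0,"dz":0,"grip":1},
    {"rx":0,"ry":0,"rz":-1.5,"dx":0,"dy":0,"dz":0,"grip":1},
    {"rx":0,"ry":0,"rz":-1.5,"dx":0,"dy":0,"dz":0,"grip":1},
    {"rx":0,"ry":0,"rz":-1.5,"dx":0,"dy":0,"dz":0,"grip":1},
  ],
)

```text
time: 9.82
tcp_pos: [0.5956, -0.1365, 0.0736]
tool_rot: [3.14, 0.005, 2.753]
wrist_force: [-1.1, 0.1, 17.5]
width: 0.0108
grasp_force: 63.3
```

>>> move_arm(
  series=[
    {"rx":0,"ry":0,"rz":-1.5,"dx":0,"dy":0,"dz":-0.2,"grip":1},
    {"rx":0,"ry":0,"rz":-1.5,"dx":0,"dy":0,"dz":0,"grip":1},
    {"rx":0,"ry":0,"rz":-1.5,"dx":0,"dy":0,"dz":0,"grip":1},
    {"rx":0,"ry":0,"rz":-1.5,"dx":0,"dy":0,"dz":0,"grip":1},
    {"rx":0,"ry":0,"rz":-1.5,"dx":0,"dy":0,"dz":0,"grip":1},
    {"rx":0,"ry":0,"rz":-1.5,"dx":0,"dy":0,"dz":0,"grip":1},
    {"rx":0,"ry":0,"rz":-1.5,"dx":0,"dy":0,"dz":0,"grip":1},
    {"rx":0,"ry":0,"rz":-1.5,"dx":0,"dy":0,"dz":0,"grip":1},
  ],
)

```text
time: 10.82
tcp_pos: [0.5956, -0.1364, 0.0736]
tool_rot: [3.139, 0.005, 2.544]
wrist_force: [-1.4, 1.2, 18.4]
width: 0.0106
grasp_force: 63.5
```

145.8° now; rider near 116°.

>>> move_arm(
  series=[
    {"rx":0,"ry":0,"rz":-1.5,"dx":0,"dy":0.2,"dz":0,"grip":1},
    {"rx":0,"ry":0,"rz":-1.5,"dx":0,"dy":0,"dz":0,"grip":1},
    {"rx":0,"ry":0,"rz":-1.5,"dx":0,"dy":0,"dz":0,"grip":1},
    {"rx":0,"ry":0,"rz":-1.5,"dx":0,"dy":0,"dz":0,"grip":1},
    {"rx":0,"ry":0,"rz":-1.5,"dx":0,"dy":0,"dz":0,"grip":1},
    {"rx":0,"ry":0,"rz":-1.5,"dx":0,"dy":0,"dz":0,"grip":1},
    {"rx":0,"ry":0,"rz":-1.5,"dx":0,"dy":0,"dz":0,"grip":1},
    {"rx":0,"ry":0,"rz":-1.5,"dx":0,"dy":0,"dz":0,"grip":1},
    {"rx":0,"ry":0,"rz":-1.5,"dx":0,"dy":0,"dz":0,"grip":1},
    {"rx":0,"ry":0,"rz":-1.5,"dx":0,"dy":0,"dz":0,"grip":1},
    {"rx":0,"ry":0,"rz":-1.5,"dx":0,"dy":0,"dz":0,"grip":1},
    {"rx":0,"ry":0,"rz":-1.5,"dx":0,"dy":0,"dz":0,"grip":1},
  ],
)

```text
time: 12.32
tcp_pos: [0.5957, -0.1363, 0.0736]
tool_rot: [3.137, 0.004, 2.229]
wrist_force: [-0.1, 1.1, 18.2]
width: 0.0103
grasp_force: 63.5
```

>>> move_arm(
  series=[
    {"rx":0,"ry":0,"rz":-1.5,"dx":0,"dy":0.2,"dz":0,"grip":1},
    {"rx":0,"ry":0,"rz":-1.5,"dx":0,"dy":0,"dz":0,"grip":1},
    {"rx":0,"ry":0,"rz":-1.5,"dx":0,"dy":0,"dz":0,"grip":1},
    {"rx":0,"ry":0,"rz":-1.5,"dx":0,"dy":0,"dz":0,"grip":1},
    {"rx":0,"ry":0,"rz":-1.5,"dx":0,"dy":0,"dz":0,"grip":1},
    {"rx":0,"ry":0,"rz":-1.5,"dx":0,"dy":0,"dz":0,"grip":1},
    {"rx":0,"ry":0,"rz":-1.5,"dx":0,"dy":0,"dz":0,"grip":1},
    {"rx":0,"ry":0,"rz":-1,"dx":0,"dy":0,"dz":0,"grip":1},
    {"rx":0,"ry":0,"rz":0,"dx":0,"dy":0,"dz":0,"grip":1},
  ],
)

```text
time: 13.45
tcp_pos: [0.5958, -0.1362, 0.0736]
tool_rot: [3.136, 0.003, 2.029]
wrist_force: [-1.2, 1.1, 19.5]
width: 0.0105
grasp_force: 63.5
```

```bash
python3 - <<'E'
from h import *
im=np.mean([manip.camera("scene").astype(float) for _ in range(8)],0)
s=manip.read_state();print(s["tcp_pos"],np.degrees(s["tool_rot"][2]),s["wrist_torque"])
M=np.array([[14,0,-250*14],[0,14,-80*14]],float)
cv2.imwrite("pics/al.png",cv2.warpAffine(im[:,:,::-1].clip(0,255).astype(np.uint8),M,(784,420),flags=cv2.INTER_CUBIC))
for b in (110,113,116,119):
    t=np.radians(b);u=np.array([np.cos(t),np.sin(t)]);a=np.array([.5956,-.1364])
    print(b,[((proj("scene",[*(a+r*u),z])[0]-[250,80])*14).round() for r,z in((.042,.049),(.036,.064))])
E
```

```text
[ 0.59578037 -0.13620199  0.07355768] 116.26738078416045 [0.19904053 0.23546532 0.24800324]
110 [array([427., 311.]), array([416., 218.])]
113 [array([439., 310.]), array([425., 217.])]
116 [array([450., 308.]), array([435., 216.])]
119 [array([461., 307.]), array([444., 215.])]
```

View pics/al.png

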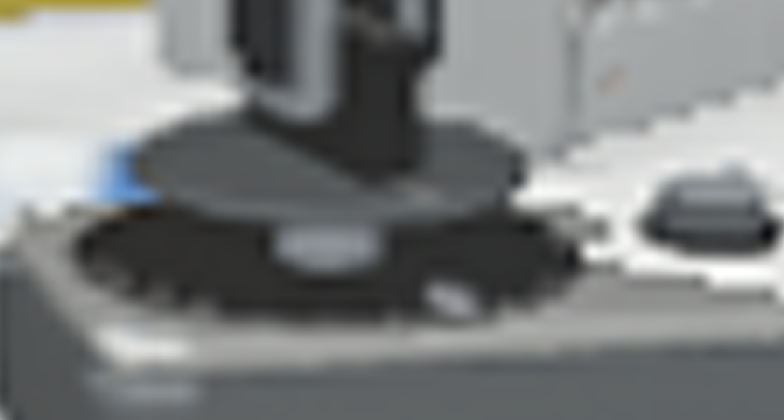

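>>> move_arm(
  series=[
    {"rx":0,"ry":0,"rz":0.2,"dx":0,"dy":0,"dz":0,"grip":1},
    {"rx":0,"ry":0,"rz":0,"dx":0,"dy":0,"dz":0,"grip":1},
  ],
)

```text
time: 14.1
tcp_pos: [0.5958, -0.1362, 0.0736]
tool_rot: [3.136, 0.003, 2.033]
wrist_force: [-0.5, 0.9, 18.8]
width: 0.0108
grasp_force: 63.5
```

```bash
python3 - <<'E'
from h import *
s=manip.read_state();print(s["tcp_pos"],np.degrees(s["tool_rot"][2]),s["wrist_torque"],s["wrist_force"])
E
```

```text
[ 0.59578054 -0.13619941  0.07357508] 116.45658493449697 [0.22659063 0.21758822 0.07162901] [-0.49229419  0.94822764 18.77693258]
```

>>> move_arm(
  series=[
    {"rx":0,"ry":0,"rz":0.1,"dx":0,"dy":0,"dz":0.5,"grip":1},
    {"rx":0,"ry":0,"rz":0,"dx":0,"dy":0,"dz":0.5,"grip":1},
    {"rx":0,"ry":0,"rz":0,"dx":0,"dy":0,"dz":0.5,"grip":1},
    {"rx":0,"ry":0,"rz":0,"dx":0,"dy":0,"dz":0,"grip":1},
  ],
)

```text
time: 14.6
tcp_pos: [0.5957, -0.1362, 0.0737]
tool_rot: [3.137, 0.003, 2.034]
wrist_force: [1.4, 0.2, 9.2]
width: 0.0105
grasp_force: 62.1
```

```bash
python3 - <<'E'
from h import *
s=manip.read_state();print(s["tcp_pos"],np.degrees(s["tool_rot"][2]),s["wrist_torque"],s["wrist_force"])
E
```

```text
[ 0.59565982 -0.136169    0.07368969] 116.55421306362322 [ 0.06846932 -0.35990145  0.11644109] [1.4335467  0.24398825 9.19492096]
```

>>> move_arm(
  series=[
    {"rx":0,"ry":0,"rz":0,"dx":0,"dy":0,"dz":0.5,"grip":1},
    {"rx":0,"ry":0,"rz":0,"dx":0,"dy":0,"dz":0,"grip":1},
    {"rx":0,"ry":0,"rz":0,"dx":0,"dy":0,"dz":0,"grip":0.84},
    {"rx":0,"ry":0,"rz":0,"dx":0,"dy":0,"dz":0,"grip":0.75},
    {"rx":0,"ry":0,"rz":0,"dx":0,"dy":0,"dz":0,"grip":0.65},
    {"rx":0,"ry":0,"rz":0,"dx":0,"dy":0,"dz":0,"grip":0.6},
  ],
  grip_force=20,
)

```text
time: 15.35
tcp_pos: [0.5926, -0.1359, 0.0723]
tool_rot: [-3.141, -0.001, 2.034]
wrist_force: [0.0, 0.1, -0.2]
width: 0.0341
grasp_force: 0.0
```

>>> move_arm(
  series=[
    {"rx":0,"ry":0,"rz":0,"dx":0,"dy":0,"dz":10,"grip":0.6},
    {"rx":0,"ry":0,"rz":0,"dx":0,"dy":0,"dz":25,"grip":0.6},
    {"rx":0,"ry":0,"rz":0,"dx":0,"dy":0,"dz":35,"grip":0.6},
    {"rx":0,"ry":0,"rz":0,"dx":-30,"dy":30,"dz":35,"grip":0.7},
    {"rx":0,"ry":0,"rz":0,"dx":-30,"dy":50,"dz":20,"grip":0.8},
    {"rx":0,"ry":0,"rz":0,"dx":-30,"dy":50,"dz":0,"grip":0.9},
    {"rx":0,"ry":0,"rz":0,"dx":-20,"dy":50,"dz":0,"grip":1},
    {"rx":0,"ry":0,"rz":0,"dx":-20,"dy":50,"dz":0,"grip":1},
    {"rx":0,"ry":0,"rz":0,"dx":0,"dy":0,"dz":0,"grip":1},
  ],
)

```text
time: 16.48
tcp_pos: [0.4611, 0.0988, 0.1979]
tool_rot: [-3.141, -0.003, 2.042]
wrist_force: [0.6, -0.6, 0.1]
width: 0.0
grasp_force: 0.0
```

```bash
python3 - <<'E'
from h import *
s=manip.read_state();print(s["tcp_pos"],s["width"])
for n,(x,y,w,h,S) in {"top":(255,177,52,66,9)}.items():
    im=np.mean([manip.camera(n).astype(float) for _ in range(12)],0)
    M=np.array([[S,0,-x*S],[0,S,-y*S]],float)
    cv2.imwrite(f"pics/post_{n}.png",cv2.warpAffine(im[:,:,::-1].clip(0,255).astype(np.uint8),M,(w*S,h*S),flags=cv2.INTER_CUBIC))
for k in ("pointer","index","key_top"):
  for r in manip.place_of("top",k): print(k,(px(r["centre"])-[255,177])*9,round(r["confidence"],2))
E
```

```text
[0.46113491 0.09880319 0.19791755] 3.177677412220466e-05
pointer [ 80.856 284.526] 0.89
pointer [189.72  209.682] 0.69
pointer [-506.808  351.81 ] 0.61
key_top [-563.256  415.692] 0.81
key_top [256.248 455.382] 0.79
```

View pics/post_top.png

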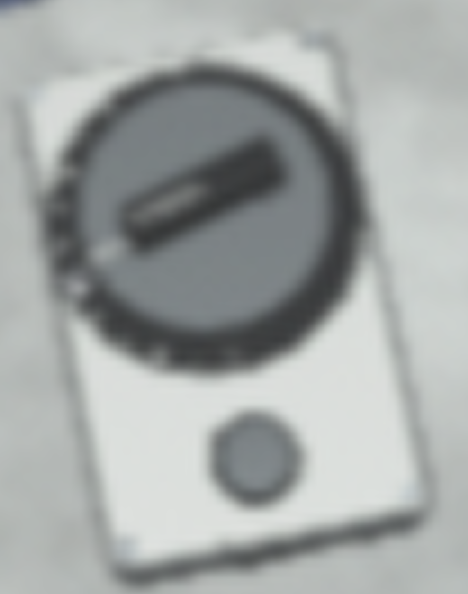

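The dial turned, pointer mark at about (108,250) in the crop and rider at about (76,288). The housing has turned slightly with it (a few mm at most). Computing the angles.

```bash
python3 - <<'E'
import cv2,numpy as np
from fit import *
im=cv2.imread("pics/post_top.png"); im0=cv2.imread("pics/av_top.png")
P=lambda p,z:at("top",F["top"](p),z)[:2]
def blob(i,c,r=14,q=92):
    g=i.mean(2)[c[1]-r:c[1]+r+1,c[0]-r:c[0]+r+1]; w=np.clip(g-np.percentile(g,q-25),0,None); y,x=np.mgrid[-r:r+1,-r:r+1]
    return (c[0]+(w*x).sum()/w.sum(),c[1]+(w*y).sum()/w.sum())
ang=lambda d:np.degrees(np.arctan2(d[1],d[0]))
def key(i,c):
    g=cv2.GaussianBlur(i,(0,0),2).mean(2)[c[1]-60:c[1]+61,c[0]-60:c[0]+61]; m=(g<165).astype(np.uint8)
    n,l,s,ce=cv2.connectedComponentsWithStats(m); k=l[60,60]; return tuple(ce[k]+np.array(c)-60)
for nm,i,rc,pc,sk,b,kc in (("before",im0,(75,275),(187,308),(205,198),((192,272),(215,102)),(248,455)),("after",im,(76,288),(108,250),(205,201),((132,232),(277,160)),(255,458))):
    r=blob(i,rc);p=blob(i,pc);k=key(i,kc);c=P(sk,.064)
    print(nm,"rider",r,"ptr",p,"key",k,"world rider",P(r,.05),"key",P(k,.055),"axis",c)
    for cc in (c,np.array([.5956,-.1363])+(c-P((205,198),.064))*0): print("  rider ang",ang(P(r,.05)-cc),"ptr",ang(P(p,.064)-cc),"bar",ang(P(b[0],.09)-P(b[1],.09)), "yaw from key", ang(cc-P(k,.055)))
E
```

```text
before rider (np.float64(76.19346049046321), np.float64(277.03769300635787)) ptr (np.float64(185.7530004907866), np.float64(308.12648909115245)) key (np.float64(247.50591510090464), np.float64(456.67571329157965)) world rider [ 0.57647918 -0.09891756] key [ 0.52372329 -0.14846652] axis [ 0.59676211 -0.13619487]
  rider ang 118.55101327741754 ptr 170.61462407003057 bar 172.79095775909232 yaw from key 9.537495796608722
  rider ang 117.08938063564219 ptr 170.07572517458192 bar 172.79095775909232 yaw from key 9.60735132037947
after rider (np.float64(75.14169805853376), np.float64(288.55114459576936)) ptr (np.float64(106.22441028247152), np.float64(251.019353745818)) key (np.float64(254.8920801933741), np.float64(459.67055310678234)) world rider [ 0.57310797 -0.09865495] key [ 0.52287005 -0.15056521] axis [ 0.59588952 -0.13619988]
  rider ang 121.24858333831217 ptr 117.49515808633004 bar 117.04638212655507 yaw from key 11.129828362645267
  rider ang 120.85732617574165 ptr 116.94374045782223 bar 117.04638212655507 yaw from key 11.09708948830029
```

```bash
python3 - <<'E'
from fit import *
sc=np.mean([manip.camera("scene").astype(float) for _ in range(10)],0)
x,y,w,h,S=255,84,44,32,18
M=np.array([[S,0,-x*S],[0,S,-y*S]],float)
cv2.imwrite("pics/post_sc.png",cv2.warpAffine(sc[:,:,::-1].clip(0,255).astype(np.uint8),M,(w*S,h*S),flags=cv2.INTER_CUBIC))
q=lambda P:((proj("scene",P)[0]-[x,y])*S).round(0)
a=np.array([.5956,-.1363]); e=lambda t,r,z:[*(a+r*np.array([np.cos(np.radians(t)),np.sin(np.radians(t))])),z]
print("axis h",q([*a,.064]),"top",q([*a,.09]))
for t in(114,116,118,120,122): print(t,"rider",q(e(t,.042,.049)),"ptr30",q(e(t,.030,.064)),"ptr36",q(e(t,.036,.064)),"bar ends top",q(e(t,.024,.09)),q(e(t,-.024,.09)))
E
```

```text
axis h [338. 142.] top [343. -42.]
114 rider [479. 326.] ptr30 [440. 196.] ptr36 [461. 207.] bar ends top [424.  -2.] [263. -81.]
116 rider [488. 324.] ptr30 [447. 195.] ptr36 [469. 206.] bar ends top [430.  -3.] [258. -81.]
118 rider [498. 323.] ptr30 [454. 194.] ptr36 [477. 205.] bar ends top [435.  -3.] [252. -80.]
120 rider [507. 322.] ptr30 [460. 193.] ptr36 [485. 204.] bar ends top [440.  -4.] [247. -79.]
122 rider [516. 320.] ptr30 [466. 192.] ptr36 [492. 202.] bar ends top [445.  -5.] [242. -79.]
```

View pics/post_sc.png

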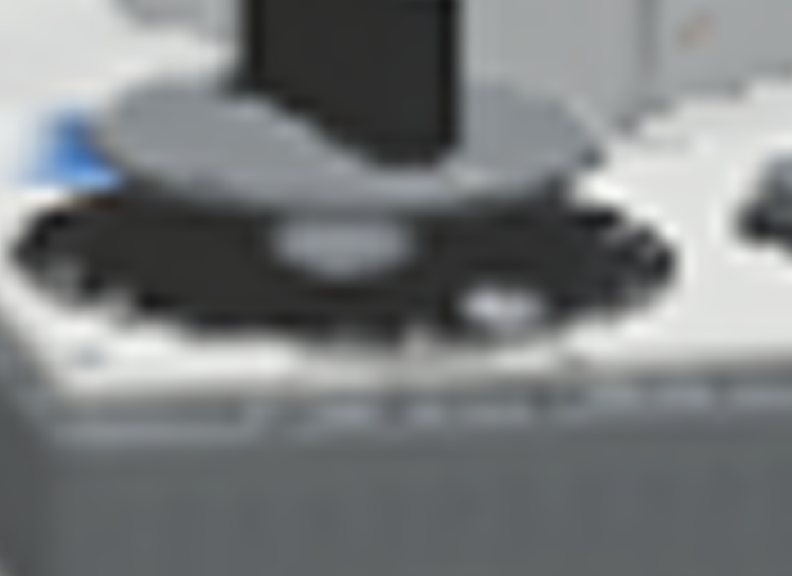

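The pointer line runs to the rider within about 1–2.5 mm in both views (pointer about 117°, rider 117–121°). That is inside the 4 mm tolerance, so on to the key.

>>> move_arm(
  series=[
    {"rx":0,"ry":0,"rz":0,"dx":12,"dy":-50,"dz":0,"grip":1},
    {"rx":0,"ry":0,"rz":0,"dx":12,"dy":-50,"dz":0,"grip":1},
    {"rx":0,"ry":0,"rz":0,"dx":12,"dy":-50,"dz":-10,"grip":1},
    {"rx":0,"ry":0,"rz":0,"dx":13,"dy":-50,"dz":-30,"grip":1},
    {"rx":0,"ry":0,"rz":0,"dx":13,"dy":-49,"dz":-40,"grip":1},
    {"rx":0,"ry":0,"rz":0,"dx":0,"dy":0,"dz":-40,"grip":1},
    {"rx":0,"ry":0,"rz":0,"dx":0,"dy":0,"dz":-10,"grip":1},
    {"rx":0,"ry":0,"rz":0,"dx":0,"dy":0,"dz":0,"grip":1},
    {"rx":0,"ry":0,"rz":0,"dx":0,"dy":0,"dz":0,"grip":1},
  ],
)

```text
time: 18.85
tcp_pos: [0.5257, -0.1529, 0.0703]
tool_rot: [3.14, 0.001, 2.035]
wrist_force: [0.4, 0.1, -0.2]
width: -0.0002
grasp_force: 0.0
```

>>> move_arm(
  series=[
    {"rx":0,"ry":0,"rz":0,"dx":-2,"dy":3,"dz":-6,"grip":1},
    {"rx":0,"ry":0,"rz":0,"dx":0,"dy":0,"dz":-6,"grip":1},
    {"rx":0,"ry":0,"rz":0,"dx":0,"dy":0,"dz":-2,"grip":1},
    {"rx":0,"ry":0,"rz":0,"dx":0,"dy":0,"dz":0,"grip":1},
  ],
)

```text
time: 19.35
tcp_pos: [0.5224, -0.15, 0.0548]
tool_rot: [-3.141, -0.001, 2.034]
wrist_force: [-1.2, 1.7, 1.2]
width: 0.0002
grasp_force: 0.8
```

>>> move_arm(
  series=[
    {"rx":0,"ry":0,"rz":0,"dx":0,"dy":0,"dz":-1,"grip":1},
    {"rx":0,"ry":0,"rz":0,"dx":0,"dy":0,"dz":-1,"grip":1},
    {"rx":0,"ry":0,"rz":0,"dx":0,"dy":0,"dz":-1,"grip":1},
    {"rx":0,"ry":0,"rz":0,"dx":0,"dy":0,"dz":0,"grip":1},
  ],
)

```text
time: 19.85
tcp_pos: [0.5225, -0.1503, 0.0519]
tool_rot: [-3.142, -0.0, 2.034]
wrist_force: [-0.6, 1.7, 2.6]
width: 0.0
grasp_force: 1.5
```

>>> move_arm(
  series=[
    {"rx":0,"ry":0,"rz":0,"dx":0,"dy":0,"dz":-0.7,"grip":1},
    {"rx":0,"ry":0,"rz":0,"dx":0,"dy":0,"dz":-0.6,"grip":1},
    {"rx":0,"ry":0,"rz":0,"dx":0,"dy":0,"dz":-0.3,"grip":1},
    {"rx":0,"ry":0,"rz":0,"dx":0,"dy":0,"dz":0,"grip":1},
  ],
)

```text
time: 20.35
tcp_pos: [0.5226, -0.1503, 0.051]
tool_rot: [3.141, -0.0, 2.034]
wrist_force: [-1.9, 2.8, 9.5]
width: 0.0
grasp_force: 4.9
```

>>> move_arm(
  series=[
    {"rx":0,"ry":0,"rz":0,"dx":0,"dy":0,"dz":1,"grip":1},
    {"rx":0,"ry":0,"rz":0,"dx":0,"dy":0,"dz":3,"grip":1},
    {"rx":0,"ry":0,"rz":0,"dx":0,"dy":0,"dz":10,"grip":1},
    {"rx":0,"ry":0,"rz":0,"dx":0,"dy":0,"dz":30,"grip":1},
    {"rx":0,"ry":0,"rz":0,"dx":0,"dy":0,"dz":50,"grip":1},
    {"rx":0,"ry":0,"rz":0,"dx":-20,"dy":50,"dz":30,"grip":1},
    {"rx":0,"ry":0,"rz":0,"dx":-20,"dy":50,"dz":0,"grip":1},
    {"rx":0,"ry":0,"rz":0,"dx":-20,"dy":50,"dz":0,"grip":1},
    {"rx":0,"ry":0,"rz":0,"dx":0,"dy":0,"dz":0,"grip":1},
  ],
)

```text
time: 21.48
tcp_pos: [0.461, 0.0038, 0.1744]
tool_rot: [-3.141, -0.003, 2.041]
wrist_force: [0.6, -0.4, 0.2]
width: 0.0001
grasp_force: 0.0
```

```bash
python3 - <<'E'
from h import *
a=cv2.imread("pics/post_top.png").mean(2).astype(np.float32)
im=np.mean([manip.camera("top").astype(float) for _ in range(8)],0)
M=np.array([[9,0,-255*9],[0,9,-177*9]],float)
b=cv2.warpAffine(im.mean(2).astype(np.float32),M,(468,594),flags=cv2.INTER_CUBIC)
for x,y,w,h in((40,40,300,320),(180,390,150,140),(50,240,60,90)):
    r=cv2.matchTemplate(b[y-20:y+h+20,x-20:x+w+20],a[y:y+h,x:x+w],cv2.TM_CCOEFF_NORMED);_,m,_,l=cv2.minMaxLoc(r);print(round(m,3),np.array(l)-20)
s=manip.read_state();print(s["tcp_pos"],s["wrist_force"])
E
```

```text
0.999 [0 0]
0.999 [0 0]
0.99 [ 0 -1]
[ 0.4628782  -0.00167436  0.17429434] [-0.86133739  0.92864128  0.1290672 ]
```

Neither the timer nor the dial moved when the key was pressed, so I'm handing in.

```bash
python3 -c "
from cell import manip
print(manip.finish_job())"
```

```text
the job is handed in; nothing more can be done
None
```

I turned the dial clockwise to the rider (pointer an estimated 1–2.5 mm off, limit 4 mm), pushed the start key fully down and let go, then handed the job in; the housing shifted a few mm (limit 12 mm), and no verdict came back.

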